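# Torque a printer nozzle to the first click

### The job

On one of the two nozzle stands sits a click-type torque wrench, the one with the round drum head and thick round grip. Tighten its nozzle: push the wrench's grip clockwise (seen from above) until it clicks, stop at that first click so that the nozzle is not over-tightened, and take the hand away so that the wrench springs back. Leave the flat open spanner on the other stand and the bracket between the stands where they are.

Things in the scene. Friction and masses are not known exactly. Their poses are not given: they have to be found in the camera images.
- stand_a: Nozzle stand bolted to the table, carrying the torque wrench: dark steel base plate 150 x 110 x 12 mm, two aluminium jaws (62 mm high) clamping a printer hot end upside down, nozzle up. Origin at the centre of its underside; z up. Either stand may be left or right.
- stand_a_axis (a point): Point on the upright turning axis of the torque wrench, 130 mm above the table, level with the centre line of the grip. The wrench's steel drum head, 42 mm across, 28 mm high (top 144 mm above the table), sits here on the nozzle.
- grip_mid (a point): Middle of the torque wrench's black rubber grip, on its centre line, 135 mm from the axis, 130 mm above the table. The grip is round, 24 mm thick (118 to 142 mm above the table), and runs level from 80 to 190 mm from the axis; a steel neck 15 mm thick joins it to the drum. Own x points outward along the grip, z up. Only low clutter (under 50 mm) lies below it. It cannot be lifted off.
- nozzle (a joint): Angle of the brass nozzle, rad, growing clockwise seen from above (tightening). It starts somewhere between 0.3 and 0.9, turns stiffly (about 1.3 to 1.8 N m, growing as it tightens) and stays where it is left. How far it must turn until the click is not known beforehand: about 15 to 55 degrees.
- wrench (a joint): Break-over of the slip clutch, rad: 0 while driving, up to 0.09 when tripped. It clicks at about 1.8 N m (13 N square on the grip's middle): the resistance falls to less than half and the grip gives way some 12 mm while the nozzle stands still. Pushed on, it meets its stop and over-tightens the nozzle. Let go, it springs back to 0.
- stand_b_axis (a point): The same point, 130 mm above the table, on the second, identical stand, which carries the flat spanner.
- spanner_end (a point): Centre of the round end of the flat open spanner on the second stand, 165 mm from that stand's axis, 130 mm above the table; a plain steel bar 16 mm wide, 6 mm thick. It turns stiffly about its stand's axis. To be left alone.
- bracket_mid (a point): Middle, 20 mm up, of a grey printed bracket about 70 x 45 x 46 mm lying loose on the table between the stands. A bystander.

How it is judged:
By the outcome, as a careful person would: the job done as asked, in the order asked, and still so for the second after the job is handed in, with the robot touching nothing.
It also fails if it takes over 56 s, if anything falls off the work surface, if the arm or the gripper's body presses on something with over 40 N, if the wrist force passes 120 N, or if a joint passes its speed limit or range.

### The arm

A 6-joint arm with a two-finger parallel gripper is mounted at the origin on the work surface. World frame = base frame: x ahead of the robot, y to its left, z up, the work surface at z = 0. Lengths are in m, angles in rad, forces in N, time in s.
With the tool pointing down it reaches from about 0.275 to 0.775 m from the base axis. Payload 14.6 kg.
Tool frame: the origin (TCP) lies at the very end of the fingers, on their centre line; the grasp point (between the pads) lies 19 mm behind it; z points along the fingers, y is the line along which they close (so a half turn about z gives the same grasp; the last joint's range is limited). The gripper opens to 85 mm and grips with 20 to 120 N. Pads are 22 mm wide; open, the fingers measure 114 mm over their backs; the gripper's body (76 mm by 85 mm) begins 54 mm behind the grasp point. The pads swing forward as they close: fully open they stand 13 mm farther back than shut.
Start: joints at [0.947, 0.263, -0.048, 1.259, 0, 1.415], TCP at [0.237, 0.468, 0.231] pointing down, gripper open.
Joint ranges: [-2.65, 2.65], [-0.89, 1.7], [-1.18, 1.37], [-2.13, 2.11], [-1.35, 1.29], [-3.14, 3.14]. Speed limits (rad/s): [1.89, 1.89, 2.57, 2.79, 3.14, 3.14].

### API

Orientations are given as a unit quaternion [x, y, z, w].
In Python, from plant import get_obs, read_camera, camera_model, arm, models gives the robot as it stands.
- The arm moves only by the tool jog_arm, never from a script. Its argument "rows" is a list of rows, each a list of 2 entries, a list of its own where there are three numbers: the shift along the tool's x, y, z in units of 30 mm (1.0 is 30 mm), then the turn, a rotation vector about the tool's x, y, z in units of 5 degrees (1.0 is 5 degrees). In form: [[[x, y, z], [wx, wy, wz]], ...]. A call has 1 to 5 rows; each row shifts and turns the commanded pose from where the row before left it, along the tool's axes as they then stand; what a row does not reach is not made up. A row lasts 1/12 s, in which the tool goes at most 41.7 mm and 7.16 degrees, less where a joint would pass 70% of its speed; a pose out of reach is approached as far as the arm can. A call is refused whole if a number of a shift passes 1 or a number of a turn 1, either way. A call with a gripper value outside its range is refused whole. "gripper" is the finger opening in mm, from 0 to 85.4, set as the call begins (left out, the last holds). The fingers move at their own pace and stop on an object; "force" is the grip in N (left out, the last holds). Time passes only in rows, so rows that do not move let the fingers close. It gives the time, the measured TCP pose, the force, the opening and the grip force at its end, in the units of the state.
- get_obs(): the state, without advancing time (a new reading comes with each control period).
- read_camera(name): name is "scene" or "side" or "wrist"; returns (picture, depth): 480x640x3 uint8, blue, green, red; 480x640 float32, m along the optical axis (not along the pixel's ray), 0 where there is no reading.
- camera_model(name): a dict with "camera_matrix" (3x3 intrinsics, pixels), "k1" (the pictures are not rectified: a ray, as slopes to the right and down, at radius r is drawn at 1 + k1 r^2 times it, then the intrinsics apply), "world_from_camera" (4x4, takes a point from camera to world coordinates); the wrist camera has in their place "mount" (4x4, takes a point from camera to tool coordinates, whose origin is the TCP and whose axes are the flange's). Camera axes: x right, y up, looking along -z (the intrinsics and any distortion apply to the point x, -y, -z); pixel columns grow to the right and rows downward; lengths in m; the calibration is good to about 2 mm. A picture is of the moment at which its call begins: read the wrist's pose just before it. camera_model takes no time and is no camera call.
- arm.hand_in(): hands the job in; it is judged then, once.
Trained networks look in the newest picture that a camera, given by its name, has taken for a name from the list of things; names that differ only in an ending like _2 or _b are one class to them, and where a whole thing is asked for, a point or a joint stands for the part that bears it (a point fixed in the world has none). Each returns a list of dicts, best first, with "score" (0 to 1); they miss things now and then, are a little off and sometimes report something else, mostly with a low value. They report only what shows in the picture. A call takes as long as a camera call.
- models.masks_of(camera, thing): "region" (480x640 bool, what is visible of it).
- models.spot_point(camera, thing): "position" ([x, y, z] in m, in world coordinates, good to about 4 mm: a listed point, or the origin of a listed thing).
The state is a dict: "time": time; "q": joint angles; "qvel": joint speeds; "tau": joint torques, N m; "tcp_pos": TCP position; "tool_rot": TCP orientation; "force": force on the tool from outside, world axes, zero at the start; "moment": the same for the moment, N m; "gripper_width": opening from 0.0 (shut) to 1.0 (fully open); "finger_force": force on a finger pad.
Only numpy, scipy, OpenCV 4.12 (cv2) and the standard library are available. Lean on these libraries where they do the work, as an engineer would, in place of code of your own. Each camera call takes 0.05 s, during which the arm holds its last target. There are 200 camera calls.

## Working session

There is one attempt and no reset: what is moved stays moved. The work goes in short steps, Python scripts to look and compute and a tool call to move; the robot and the scene stay as the last step left them, time stands still between calls to the robot, and variables do not carry over. Pictures are saved under pics/ and viewed, at most 10 in all, crops included, and the job is handed in when it is done.

Besides the shell and the picture viewer there is one more tool, called after ">>>" as name(argument=value, ...) on one line, values as JSON. jog_arm: Moves the arm, as the interface text tells. Its arguments: {"type":"object","properties":{"rows":{"type":"array"},"gripper":{"type":"number"},"force":{"type":"number"}},"required":["rows"]}

```bash
mkdir -p pics
python3 - <<'E'
from plant import *
import cv2
o=get_obs();print(o)
for c in ["scene","side"]:
    p,d=read_camera(c);cv2.imwrite(f"pics/{c}0.png",p)
    for t in ["stand_a_axis","grip_mid","stand_b_axis","spanner_end","bracket_mid","stand_a"]:
        print(c,t,[(round(r["score"],2),[round(float(v),3) for v in r["position"]]) for r in models.spot_point(c,t)[:3]])
E
```

```text
{'time': 0.0, 'q': array([ 9.46710343e-01,  2.63534676e-01, -4.89719870e-02,  1.25940007e+00,
       -5.25318390e-06,  1.41552045e+00]), 'qvel': array([ 3.98438648e-04, -9.29003902e-04, -1.05142942e-03, -7.50088947e-04,
       -3.62810138e-05,  1.40549867e-03]), 'tau': array([-1.04923016e-03, -6.37622452e+01,  3.84567153e+01,  1.35795763e-02,
       -2.27708547e-04, -1.56114754e-05]), 'tcp_pos': array([0.23703049, 0.4681192 , 0.23080615]), 'tool_rot': array([ 2.32264311e-01,  9.72652549e-01, -5.14579124e-04, -2.08488910e-04]), 'force': array([ 0.72382008,  0.29261549, -0.2364552 ]), 'moment': array([-0.01107383,  0.0099772 , -0.02893397]), 'finger_force': 0.0, 'gripper_width': 1.0030481482213038}
scene stand_a_axis [(0.75, [0.595, -0.167, 0.132])]
scene grip_mid [(0.59, [0.458, -0.169, 0.129]), (0.57, [0.408, 0.147, 0.132])]
scene stand_b_axis [(0.64, [0.578, 0.153, 0.128])]
scene spanner_end [(0.95, [0.406, 0.148, 0.129])]
scene bracket_mid [(0.55, [0.659, 0.008, 0.022])]
scene stand_a [(0.61, [0.591, -0.166, -0.001])]
side stand_a_axis [(0.96, [0.592, -0.166, 0.131])]
side grip_mid [(0.8, [0.458, -0.168, 0.13]), (0.47, [0.413, 0.15, 0.137])]
side stand_b_axis [(0.77, [0.578, 0.153, 0.134])]
side spanner_end [(0.85, [0.411, 0.15, 0.135])]
side bracket_mid [(0.77, [0.656, 0.01, 0.021])]
side stand_a [(0.97, [0.596, -0.17, -0.001])]
```

View pics/scene0.png

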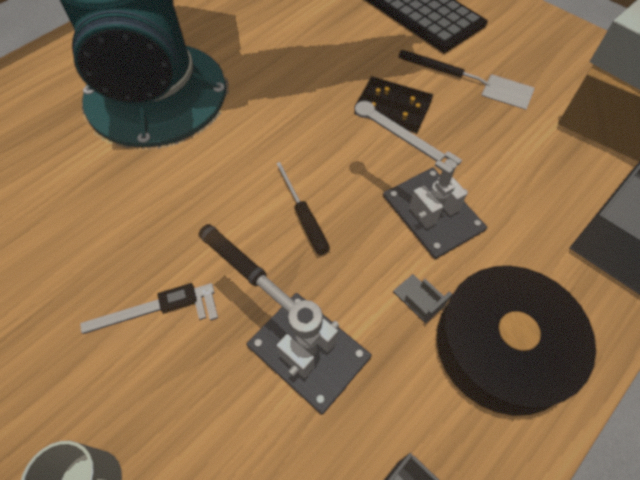

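The torque wrench is on the right stand, with its head at about (305,318) px and its grip at (232,255) px pointing back at the robot. The spanner is on the left stand. Clockwise moves the grip toward +y, so I push from its -y side with the fingers shut.

>>> jog_arm(rows=[[[0,0,0],[0,0,-1]],[[0,0,0],[0,0,-1]],[[0,0,0],[0,0,-1]],[[0,0,0],[0,0,-1]],[[0,0,0],[0,0,-1]]], gripper=0)

```text
time: 1.12
tcp_pos: [0.2372, 0.4684, 0.2313]
tool_rot: [0.014, 1.0, -0.0, -0.0]
force: [0.2, 0.1, 0.1]
gripper_width: 0.301
finger_force: 0.0
```

>>> jog_arm(rows=[[[0,0,0],[0,0,-0.38]],[[-0.3,-1,0],[0,0,0]],[[-0.3,-1,0],[0,0,0]],[[-0.3,-1,0],[0,0,0]],[[-0.3,-1,0],[0,0,0]]])

```text
time: 1.53
tcp_pos: [0.2733, 0.3472, 0.2312]
tool_rot: [-0.001, 1.0, -0.0, 0.0]
force: [0.9, -0.5, 0.4]
gripper_width: 0.001
finger_force: 0.0
```

>>> jog_arm(rows=[[[-0.3,-1,0],[0,0,0]],[[-0.3,-1,0],[0,0,0]],[[-0.3,-1,0],[0,0,0]],[[-0.3,-1,0],[0,0,0]],[[-0.3,-1,0],[0,0,0]]])

```text
time: 1.95
tcp_pos: [0.3184, 0.197, 0.2314]
tool_rot: [-0.001, 1.0, 0.0, 0.0]
force: [0.7, 0.1, 0.1]
gripper_width: 0.0
finger_force: 0.0
```

>>> jog_arm(rows=[[[-0.3,-1,0],[0,0,0]],[[-0.3,-1,0],[0,0,0]],[[-0.3,-1,0],[0,0,0]],[[-0.3,-1,0],[0,0,0]],[[-0.3,-1,0],[0,0,0]]])

```text
time: 2.37
tcp_pos: [0.3636, 0.0469, 0.2315]
tool_rot: [-0.0, 1.0, -0.0, 0.0]
force: [0.5, 0.7, 0.1]
gripper_width: 0.007
finger_force: 0.0
```

>>> jog_arm(rows=[[[-0.3,-1,0],[0,0,0]],[[-0.3,-1,0],[0,0,0]],[[-0.3,-1,0],[0,0,0]],[[-0.3,-1,0],[0,0,0]],[[0,0,0],[0,0,0]]])

```text
time: 2.78
tcp_pos: [0.4011, -0.0756, 0.2311]
tool_rot: [0.001, 1.0, -0.001, 0.0]
force: [-1.6, 0.5, -1.1]
gripper_width: -0.001
finger_force: 0.0
```

>>> jog_arm(rows=[[[-0.38,-1,0],[0,0,0]],[[-0.38,-1,0],[0,0,0]],[[-0.38,-1,0],[0,0,0]],[[-0.38,-1,0],[0,0,0]],[[-0.38,-1,0],[0,0,0]]])

```text
time: 3.2
tcp_pos: [0.457, -0.2229, 0.2313]
tool_rot: [-0.0, 1.0, -0.0, 0.0]
force: [1.0, 0.3, 0.2]
gripper_width: 0.0
finger_force: 0.0
```

>>> jog_arm(rows=[[[0,-0.4,0.5],[0,0,0]],[[0,0,1],[0,0,0]],[[0,0,1],[0,0,0]],[[0,0,1],[0,0,0]],[[0,0,0.7],[0,0,0]]])

```text
time: 3.62
tcp_pos: [0.4559, -0.2329, 0.103]
tool_rot: [-0.0, 1.0, 0.001, -0.001]
force: [1.0, 1.0, -0.4]
gripper_width: -0.001
finger_force: 0.0
```

Run:
```python
from plant import *
import cv2,numpy as np
o=get_obs();print(o['tcp_pos'],o['force'],o['q'])
p,d=read_camera("side");cv2.imwrite("pics/side1.png",p)
for t in ["stand_a_axis","grip_mid"]: print([(round(r["score"],2),r["position"]) for r in models.spot_point("side",t)[:2]])
```

```text
[ 0.45592718 -0.23285195  0.10302045] [ 0.96857235  0.96621577 -0.42690086] [-6.31497727e-01  3.17737832e-01 -3.34716297e-01  9.20112040e-01
  4.71792951e-05 -6.31972652e-01]
[(0.66, [0.5927, -0.1638, 0.1319])]
[]
```

View pics/side1.png

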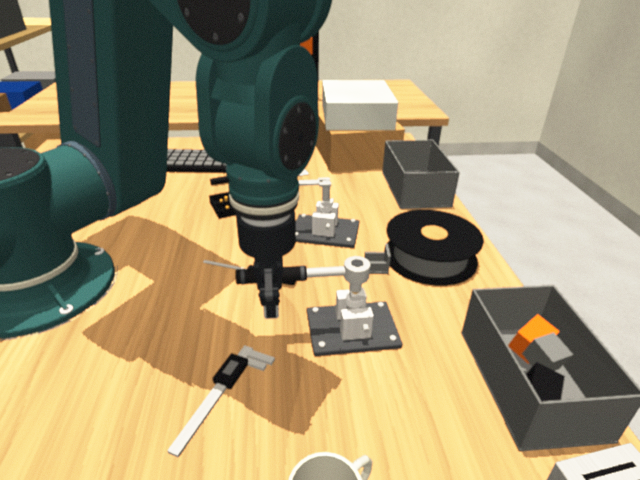

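The shut fingers, at (270,300) px, stand just on the -y side of the grip, near its middle. Next I make contact.

>>> jog_arm(rows=[[[0,0.3,0],[0,0,0]],[[0,0.3,0],[0,0,0]],[[0,0.2,0],[0,0,0]],[[0,0.1,0],[0,0,0]],[[0,0.1,0],[0,0,0]]])

```text
time: 4.18
tcp_pos: [0.457, -0.2029, 0.106]
tool_rot: [-0.001, 1.0, -0.0, 0.0]
force: [-0.2, 0.0, -1.1]
gripper_width: -0.001
finger_force: 0.0
```

>>> jog_arm(rows=[[[0,0.1,0],[0,0,0]],[[0,0.1,0],[0,0,0]],[[0,0,0],[0,0,0]]])

```text
time: 4.43
tcp_pos: [0.4566, -0.197, 0.1054]
tool_rot: [-0.0, 1.0, 0.0, -0.0]
force: [0.5, -0.1, -0.3]
gripper_width: -0.003
finger_force: 0.0
```

>>> jog_arm(rows=[[[0,0.08,0],[0,0,0]],[[0,0.08,0],[0,0,0]],[[0,0.08,0],[0,0,0]]])

```text
time: 4.68
tcp_pos: [0.4567, -0.1916, 0.1055]
tool_rot: [0.0, 1.0, -0.002, -0.0]
force: [-3.8, -12.1, 0.3]
gripper_width: -0.003
finger_force: 5.9
```

>>> jog_arm(rows=[[[0,0.08,0],[0,0,0]],[[0,0.08,0],[0,0,0]],[[0,0.08,0],[0,0,0]]])

```text
time: 4.93
tcp_pos: [0.4563, -0.1846, 0.1054]
tool_rot: [0.0, 1.0, -0.002, -0.001]
force: [-5.3, -12.6, 1.1]
gripper_width: -0.001
finger_force: 6.3
```

>>> jog_arm(rows=[[[0.02,0.08,0],[0,0,0.4]],[[0.02,0.08,0],[0,0,0.4]],[[0.02,0.08,0],[0,0,0.4]]])

```text
time: 5.18
tcp_pos: [0.4548, -0.1773, 0.1054]
tool_rot: [0.053, 0.999, -0.002, -0.0]
force: [-5.2, -12.4, 0.7]
gripper_width: -0.0
finger_force: 6.1
```

>>> jog_arm(rows=[[[0.015,0.08,0],[0,0,0.25]],[[0.015,0.08,0],[0,0,0.25]],[[0.015,0.08,0],[0,0,0.25]]])

```text
time: 5.43
tcp_pos: [0.4542, -0.1698, 0.1054]
tool_rot: [0.086, 0.996, -0.002, -0.0]
force: [-5.6, -11.3, -0.1]
gripper_width: 0.002
finger_force: 6.1
```

>>> jog_arm(rows=[[[0.015,0.08,0],[0,0,0.2]],[[0.015,0.08,0],[0,0,0.2]],[[0.015,0.08,0],[0,0,0.2]]])

```text
time: 5.68
tcp_pos: [0.4543, -0.1625, 0.1054]
tool_rot: [0.112, 0.994, -0.002, -0.0]
force: [-6.2, -11.8, 0.7]
gripper_width: -0.001
finger_force: 6.2
```

>>> jog_arm(rows=[[[0.015,0.08,0],[0,0,0.2]],[[0.015,0.08,0],[0,0,0.2]],[[0.015,0.08,0],[0,0,0.2]]])

```text
time: 5.93
tcp_pos: [0.4546, -0.1552, 0.1053]
tool_rot: [0.138, 0.99, -0.002, -0.0]
force: [-4.8, -10.8, 0.6]
gripper_width: -0.001
finger_force: 6.3
```

>>> jog_arm(rows=[[[0.015,0.08,0],[0,0,0.2]],[[0.015,0.08,0],[0,0,0.2]],[[0.015,0.08,0],[0,0,0.2]]])

```text
time: 6.18
tcp_pos: [0.4554, -0.1479, 0.1053]
tool_rot: [0.164, 0.987, -0.002, -0.0]
force: [-5.4, -10.5, -0.6]
gripper_width: 0.0
finger_force: 6.4
```

>>> jog_arm(rows=[[[0.015,0.08,0],[0,0,0.2]],[[0.015,0.08,0],[0,0,0.2]],[[0.015,0.08,0],[0,0,0.2]]])

```text
time: 6.43
tcp_pos: [0.4566, -0.1407, 0.1053]
tool_rot: [0.189, 0.982, -0.002, -0.0]
force: [-5.5, -11.1, 0.1]
gripper_width: 0.003
finger_force: 6.4
```

>>> jog_arm(rows=[[[0.015,0.08,0],[0,0,0.2]],[[0.015,0.08,0],[0,0,0.2]],[[0.015,0.08,0],[0,0,0.2]]])

```text
time: 6.68
tcp_pos: [0.4581, -0.1335, 0.1053]
tool_rot: [0.215, 0.977, -0.002, -0.0]
force: [-6.2, -11.5, 0.1]
gripper_width: -0.003
finger_force: 6.5
```

>>> jog_arm(rows=[[[0.015,0.08,0],[0,0,0.2]],[[0.015,0.08,0],[0,0,0.2]],[[0.015,0.08,0],[0,0,0.2]]])

```text
time: 6.93
tcp_pos: [0.46, -0.1264, 0.1053]
tool_rot: [0.24, 0.971, -0.002, -0.0]
force: [-4.7, -11.3, 0.4]
gripper_width: -0.0
finger_force: 6.5
```

>>> jog_arm(rows=[[[0.015,0.08,0],[0,0,0.2]],[[0.015,0.08,0],[0,0,0.2]],[[0.015,0.08,0],[0,0,0.2]]])

```text
time: 7.18
tcp_pos: [0.4623, -0.1195, 0.1053]
tool_rot: [0.266, 0.964, -0.002, -0.0]
force: [-5.0, -12.1, -0.6]
gripper_width: -0.002
finger_force: 6.6
```

>>> jog_arm(rows=[[[0.015,0.08,0],[0,0,0.2]],[[0.015,0.08,0],[0,0,0.2]],[[0.015,0.08,0],[0,0,0.2]]])

```text
time: 7.43
tcp_pos: [0.465, -0.1125, 0.1053]
tool_rot: [0.291, 0.957, -0.002, -0.0]
force: [-3.6, -10.1, 1.0]
gripper_width: -0.003
finger_force: 5.1
```

The finger force dropped from 6.6 to 5.1, so I hold and check for the click.

>>> jog_arm(rows=[[[0,0,0],[0,0,0]]])

```text
time: 7.52
tcp_pos: [0.4652, -0.1121, 0.1053]
tool_rot: [0.291, 0.957, -0.001, 0.0]
force: [-3.5, -7.7, 0.5]
gripper_width: -0.004
finger_force: 4.1
```

>>> jog_arm(rows=[[[0,0,0],[0,0,0]],[[0,0,0],[0,0,0]]])

```text
time: 7.68
tcp_pos: [0.4652, -0.1122, 0.1053]
tool_rot: [0.29, 0.957, -0.001, 0.0]
force: [-1.7, -6.6, -0.1]
gripper_width: -0.001
finger_force: 3.5
```

>>> jog_arm(rows=[[[0.003,0.03,0],[0,0,0.08]],[[0,0,0],[0,0,0]]])

```text
time: 7.85
tcp_pos: [0.4656, -0.1114, 0.1053]
tool_rot: [0.294, 0.956, -0.001, -0.0]
force: [-3.0, -7.7, 0.1]
gripper_width: -0.0
finger_force: 3.9
```

>>> jog_arm(rows=[[[0.003,0.03,0],[0,0,0.08]],[[0,0,0],[0,0,0]]])

```text
time: 8.02
tcp_pos: [0.466, -0.1105, 0.1053]
tool_rot: [0.297, 0.955, -0.001, -0.0]
force: [-3.2, -7.3, 0.4]
gripper_width: -0.001
finger_force: 3.7
```

The force stays low while I move on, and the torque just before the drop was about 1.8 N m, so it has clicked. I back off slowly to feel it spring back.

>>> jog_arm(rows=[[[0,-0.1,0],[0,0,0]],[[0,0,0],[0,0,0]]])

```text
time: 8.18
tcp_pos: [0.4643, -0.1134, 0.1053]
tool_rot: [0.297, 0.955, -0.001, 0.0]
force: [-2.2, -8.4, -0.5]
gripper_width: -0.001
finger_force: 4.1
```

>>> jog_arm(rows=[[[0,-0.1,0],[0,0,0]],[[0,0,0],[0,0,0]]])

```text
time: 8.35
tcp_pos: [0.4628, -0.1162, 0.1054]
tool_rot: [0.297, 0.955, -0.001, 0.0]
force: [-1.9, -10.7, -0.8]
gripper_width: -0.001
finger_force: 5.0
```

The grip follows the finger back while still pressing on it, which confirms the click. Now I take the hand clear.

>>> jog_arm(rows=[[[0,-0.4,0],[0,0,0]],[[0,-0.6,0],[0,0,0]],[[0,-0.8,0],[0,0,0]],[[0,0,-1],[0,0,0]],[[0,0,-1],[0,0,0]]])

```text
time: 8.77
tcp_pos: [0.4306, -0.1594, 0.1651]
tool_rot: [0.298, 0.955, 0.001, -0.002]
force: [1.2, -0.6, 0.1]
gripper_width: 0.0
finger_force: 0.0
```

>>> jog_arm(rows=[[[0,-0.5,-1],[0,0,0]],[[0,-0.5,-1],[0,0,0]],[[0,-0.5,0],[0,0,0]],[[0,0,0],[0,0,0]],[[0,0,0],[0,0,0]]])

```text
time: 9.18
tcp_pos: [0.4065, -0.1964, 0.2251]
tool_rot: [0.297, 0.955, 0.0, 0.0]
force: [-0.3, 0.1, -0.2]
gripper_width: 0.002
finger_force: 0.0
```

Run:
```python
from plant import *
import cv2,numpy as np
o=get_obs();print(o['time'],o['tcp_pos'],o['force'])
p,d=read_camera("scene");cv2.imwrite("pics/scene2.png",p)
for c in ["scene","side"]:
  if c=="side": read_camera(c)
  for t in ["stand_a_axis","grip_mid","spanner_end","bracket_mid"]: print(c,t,[(round(r["score"],2),np.round(r["position"],3)) for r in models.spot_point(c,t)[:2]])
```

```text
9.1833 [ 0.40648723 -0.1964058   0.2251129 ] [-0.31453122  0.08175037 -0.2398307 ]
scene stand_a_axis [(0.68, array([ 0.593, -0.168,  0.13 ])), (0.33, array([0.66 , 0.01 , 0.023]))]
scene grip_mid [(0.93, array([ 0.479, -0.1  ,  0.131]))]
scene spanner_end [(0.78, array([0.409, 0.147, 0.132]))]
scene bracket_mid [(0.73, array([0.659, 0.01 , 0.024]))]
side stand_a_axis [(0.74, array([ 0.591, -0.163,  0.131]))]
side grip_mid [(0.66, array([ 0.479, -0.1  ,  0.128]))]
side spanner_end [(0.56, array([0.413, 0.15 , 0.135]))]
side bracket_mid [(0.8, array([0.659, 0.009, 0.023]))]
```

View pics/scene2.png

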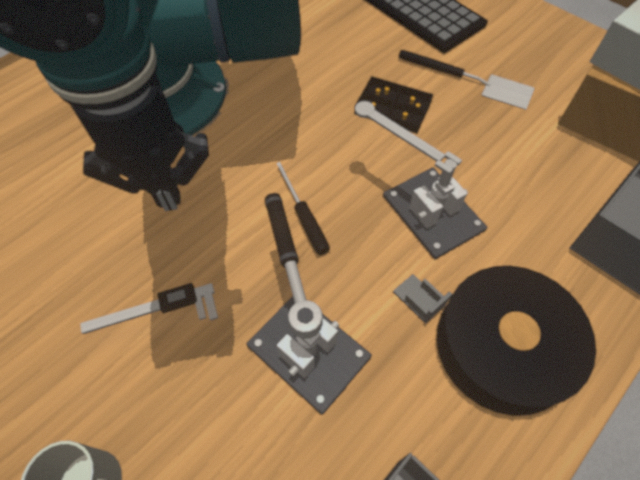

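The grip, now at (282,230) px, has turned about 31° and sprung back. The spanner and bracket have not moved, and the hand is clear.

```bash
python3 -c "
from plant import arm
print(arm.hand_in())"
```

```text
the job is handed in; nothing more can be done
None
```

The nozzle is tightened: the wrench clicked at about 1.8 N m after roughly 31° clockwise, I stopped at that first click and took the hand away, the wrench sprang back, the spanner and bracket stayed put, and the job is handed in at about 9 s (no verdict came back).

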